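# Scrub out the reclined jar with the bottle brush

### The job

Take the bottle brush from its wooden rest and scrub out the glass jar leaning in the cradle: push the brush down inside until its soft red tip presses gently on the jar's base, draw it back up until most of its bristle head is out of the jar again, and make three such down-and-up strokes. Feel for the base, as it may sit at any depth, and never ram it. Then lay the brush back in its rest the way it lay, let go, and leave the other things on the counter where they are.

Things in the scene. Friction and masses are not known exactly. Their poses are not given: they have to be found in the camera images.
- brush_grip (a point): Bottle brush, 200 mm long, 130 g, lying level in its rest. Point: centre of its blue handle (20 x 20 mm, 80 long: 35 mm towards the head, 45 the other way). Own -x points to the tip, z up as it lies. Distances from the point tipwards: handle to 35 mm, white stem (diameter 10) to 75, stiff yellow/white head (diameter 37) to 140, red tip (diameter 20) to 155. Balances 20 to 30 mm tipwards.
- brush_tip: The red soft end of the brush, 20 mm in diameter, sprung along the brush: it gives up to 8 mm at about 0.7 N per mm and springs back. Origin on the brush axis 133 mm from the handle centre, inside the head; axes as the brush's own.
- tip_end (a point): The very end of the red tip, on the brush axis, 155 mm from the handle centre when not pressed; axes as the brush's own.
- jar_mouth (a point): Centre of the jar's open mouth, in the plane of its rim. z points straight out of the jar along its axis, which rises 35 degrees above level: the jar lies back, mouth up and away from the robot. x points downwards across the mouth, y level. Bore 56 mm in diameter, straight; outside 64 mm, 69 mm over the rim's beads.
- jar: Clear glass jar, 120 mm long, fixed in the cradle, cork sleeve round its lower half. Origin: centre of its closed end, 120 mm behind the mouth; z runs to the mouth. Inside is a push-up base, a flat white disc across the bore; its face sits anywhere from 65 to 108 mm below the mouth, different every time and not told: feel for it. It holds firm against gentle pressure (slides at about 40 N).
- stand: Steel and grey jar cradle fixed to the counter, foot 190 x 110 x 12 mm. x points level to the side the jar mouth faces. Origin on the counter on the cradle's middle line, 60 mm along x from the middle of the foot. The mouth's centre is 12 mm from it along -x and 114 mm up; the jar's highest point is 142 mm up. Nothing stands above it.
- rest_seat (a point): Where the handle centre belongs in the fixed wooden rest, 40 mm above the counter; -x is the way the tip lies. Board 8 mm thick, 70 wide, from 65 mm along +x to 165 along -x. Two notched blocks, 14 mm long: at 35 mm along +x under the handle (notch 30 wide, floor 30 and cheeks 42 mm up), at 58 mm along -x under the stem (notch 22 wide, floor 35, cheeks 47 up). Between them only the board.
- rest: The wooden rest itself, origin on the counter under the board's middle line, 80 mm from the seat along -x; axes as the seat's.
- cap_center (a point): The jar's metal twist cap, 70 mm across and 18 mm high, lying on the counter; its centre. Leave it.
- marker: Silver permanent marker with black cap, 138 mm long along x, 17 mm thick, lying loose; origin under its middle. Leave it.
- highlighter: Orange highlighter, 120 mm long along x, 17 mm thick, lying loose; origin under its middle. Leave it.
- tape_gun: Chrome tape gun, about 190 mm long along x, 44 mm wide, 91 mm high, loose; origin on the counter under its middle. Leave it.
Mind the look-alikes: they are no part of the job. Of the things that look like the part that bears brush_grip, the middle-sized one is meant.

How it is judged:
By the outcome, as a careful person would: the job done as asked, in the order asked, and still so for the second after the job is handed in, with the robot touching nothing.
It also fails if it takes over 67 s, if anything falls off the work surface, if the arm or the gripper's body presses on something with over 40 N, if the wrist force passes 120 N, or if a joint passes its speed limit or range.

### The arm

A 6-joint arm with a two-finger parallel gripper is mounted at the origin on the work surface. World frame = base frame: x ahead of the robot, y to its left, z up, the work surface at z = 0. Lengths are in m, angles in degrees, forces in N, time in s.
With the tool pointing down it reaches from about 0.375 to 0.9 m from the base axis. Payload 3.1 kg.
Tool frame: the origin (TCP) lies on the centre line of the jaws, within the pads' length; the fingertips stand 22 mm ahead of it and the grasp point (between the pads) lies 3 mm ahead of it; y points along the fingers, z is the direction in which the jaws open and shut, and the axes are right-handed (so a half turn about y gives the same grasp; the last joint's range is limited). The gripper opens to 87 mm and grips with 3 to 60 N. Pads are 19 mm wide; open, the fingers measure 117 mm over their backs; the gripper's body (75 mm by 190 mm) begins 51 mm behind the grasp point.
Start: joints at [-10.227, 30.224, 82.088, -0, 67.689, -10.227], TCP at [0.625, 0, 0.245] pointing down, gripper open.
Joint ranges: [-176.69, 176.69], [-43.24, 126.21], [12.49, 139.97], [-82, 262], [0, 151.66], [-163.58, 163.58]. Speed limits (degrees/s): [159.86, 159.86, 180, 180, 180, 180].

### API

Orientations are given as a 3x3 rotation matrix whose columns are the frame's x, y, z axes.
In Python, from rig import bot gives the robot as it stands.
- The arm moves only by the tool jog_arm, never from a script. Its argument "motion" is one flat list of numbers, 6 for each row, row after row: the shift along the tool's x, y, z in mm, then the turn, a rotation vector about the tool's x, y, z in degrees. A call has 1 to 20 rows; each row is the pose to reach, as a shift and turn from the pose commanded when the call began, along the tool's axes at that moment; what a row does not reach only later rows make up. A row lasts 1/8 s, in which the tool goes at most 62.5 mm and 10.7 degrees, less where a joint would pass 70% of its speed; a pose out of reach is approached as far as the arm can. A call with a gripper value outside its range is refused whole. "gripper" is the opening, from 0 (shut) to 1 (fully open), set as the call begins (left out, the last holds). The fingers move at their own pace and stop on an object; the grip force is fixed at half the most. Time passes only in rows, so rows that repeat a pose let the fingers close. It gives the time, the measured TCP pose, the force and the opening at its end, in the units of the state.
- bot.read_state(): the state, without advancing time (a new reading comes with each control period).
- bot.capture(name): name is "scene" or "side" or "wrist"; returns (picture, depth): 420x560x3 uint8, red, green, blue; 420x560 float32, m along the optical axis (not along the pixel's ray), 0 where there is no reading.
- bot.get_calibration(name): a dict with "mtx" (3x3 intrinsics, pixels), "pose" (4x4, takes a point from camera to world coordinates); the wrist camera has in their place "hand_eye" (4x4, takes a point from camera to tool coordinates, whose origin is the TCP and whose axes are the tool frame's). Camera axes: x right, y up, looking along -z (the intrinsics and any distortion apply to the point x, -y, -z); pixel columns grow to the right and rows downward; lengths in m; the calibration is good to about 2 mm. A picture is of the moment at which its call begins: read the wrist's pose just before it. get_calibration takes no time and is no camera call.
- bot.hand_in(): hands the job in, once; it reports no verdict.
The state is a dict: "time_s": time; "joint_positions": joint angles; "qvel": joint speeds; "tau": joint torques, N m; "position": TCP position; "tcp_rot": TCP orientation; "force": force on the tool from outside, world axes, zero at the start; "moment": the same for the moment, N m; "opening": opening from 0.0 (shut) to 1.0 (fully open).
Only numpy, scipy, OpenCV 4.12 (cv2) and the standard library are available. Lean on these libraries where they do the work, as an engineer would, in place of code of your own. Each camera call takes 0.05 s, during which the arm holds its last target.

## Working session

There is one attempt and no reset: what is moved stays moved. The work goes in short steps, Python scripts to look and compute and a tool call to move; the robot and the scene stay as the last step left them, time stands still between calls to the robot, and variables do not carry over. Pictures are saved under pics/ and viewed, and the job is handed in when it is done.

Besides the shell and the picture viewer there is one more tool, called after "Call:" in YAML: its name, and indented under it one key for each argument. jog_arm: Moves the arm, as the interface text tells. Its arguments: {"type":"object","properties":{"motion":{"type":"array","items":{"type":"number"}},"gripper":{"type":"number"}},"required":["motion"]}

```bash
ls; mkdir -p pics
cat > h.py <<'E'
import numpy as np, cv2
from rig import bot
def save(n,img): cv2.imwrite('pics/'+n+'.png',cv2.cvtColor(img,cv2.COLOR_RGB2BGR))
E
python3 - <<'E'
from h import *
s=bot.read_state(); print(s)
for n in ['scene','side','wrist']:
    im,d=bot.capture(n); save(n+'0',im); np.savez('pics/'+n+'0.npz',im=im,d=d)
    c=bot.get_calibration(n); print(n,{k:np.round(np.array(v),4).tolist() for k,v in c.items()})
E
```

```text
pics
{'time_s': 0.0, 'joint_positions': array([-1.02278488e+01,  3.02766756e+01,  8.21570300e+01, -1.23479621e-03,
        6.76885196e+01, -1.02253627e+01]), 'qvel': array([ 0.0483573 ,  0.08694641, -0.06163698, -0.14182614,  0.03814825,
        0.0495963 ]), 'tau': array([-5.45745443e-04, -4.40045428e+01, -1.76593530e+01,  6.32597599e-02,
        5.83207863e-02, -1.53719384e-04]), 'position': array([6.24311365e-01, 1.41948207e-04, 2.43592568e-01]), 'tcp_rot': array([[-3.55646639e-05, -2.10287175e-03,  9.99997788e-01],
       [-9.99999935e-01,  3.59161904e-04, -3.48094672e-05],
       [-3.59087910e-04, -9.99997724e-01, -2.10288439e-03]]), 'force': array([-0.8344161 ,  0.30574097, -0.01240396]), 'moment': array([-0.00510571, -0.0263187 ,  0.03583371]), 'opening': 1.0001697492040742}
scene {'mtx': [[404.3549, 0.0, 282.1509], [0.0, 404.3549, 210.2859], [0.0, 0.0, 1.0]], 'pose': [[-0.6139, -0.6409, 0.4608, 1.1717], [0.7892, -0.4865, 0.3747, 0.4152], [-0.016, 0.5937, 0.8045, 1.1441], [0.0, 0.0, 0.0, 1.0]]}
side {'mtx': [[380.1376, 0.0, 279.3758], [0.0, 380.1376, 210.8699], [0.0, 0.0, 1.0]], 'pose': [[-0.9579, 0.232, -0.1689, 0.3485], [-0.2866, -0.7446, 0.6028, 0.7369], [0.0141, 0.6259, 0.7798, 1.1763], [0.0, 0.0, 0.0, 1.0]]}
wrist {'mtx': [[360.7649, 0.0, 281.2549], [0.0, 360.7649, 214.2246], [0.0, 0.0, 1.0]], 'hand_eye': [[0.0, -0.9582, -0.2863, -0.0797], [-0.0001, 0.2863, -0.9582, -0.141], [1.0, 0.0, -0.0001, -0.0003], [0.0, 0.0, 0.0, 1.0]]}
```

View pics/scene0.png

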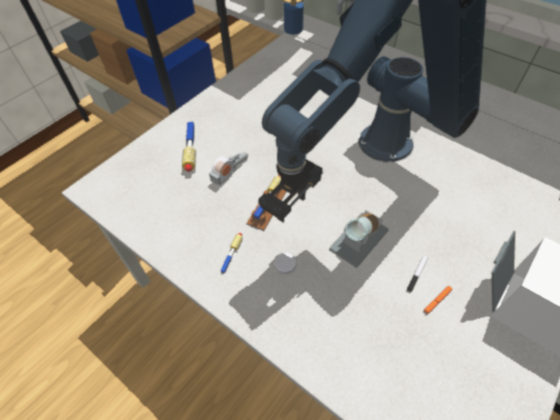

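View pics/side0.png

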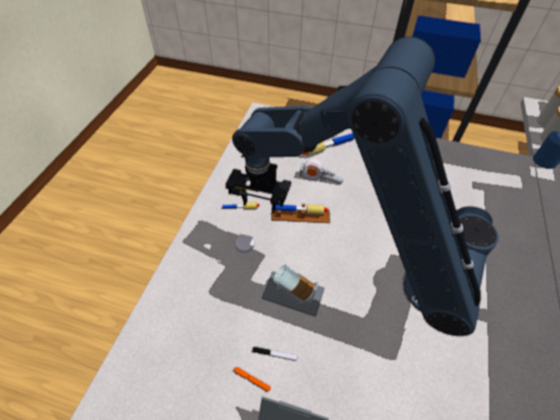

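View pics/wrist0.png

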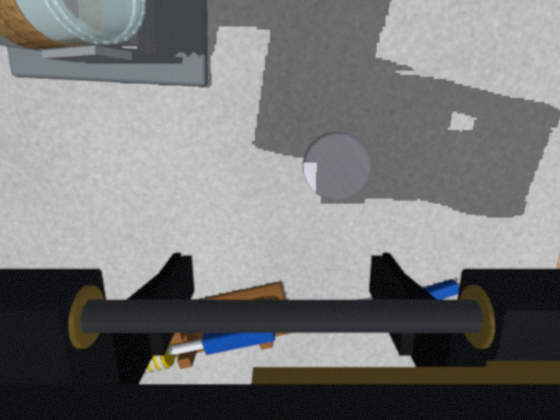

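The scene view shows three blue/yellow brushes: a large one at (188,145), one in the rest at (265,200) and a small one at (232,252). The cap is at (286,262), the jar cradle at (360,235), the tape gun at (228,167), the marker at (417,273) and the highlighter at (438,299). The middle-sized brush, the only one in a wooden rest, is the one meant, so I'll confirm that in an enlarged crop.

```bash
cat >> h.py <<'E'
def ray(n,uv,T=None):
    c=bot.get_calibration(n); P=np.array(c['pose']) if T is None else T
    K=np.array(c['mtx']); q=np.linalg.inv(K)@np.array([uv[0],uv[1],1.])
    d=P[:3,:3]@np.array([q[0],-q[1],-q[2]]); return P[:3,3],d
def onplane(n,uv,z,T=None):
    o,d=ray(n,uv,T); return o+d*(z-o[2])/d[2]
def proj(n,p,T=None):
    c=bot.get_calibration(n); P=np.array(c['pose']) if T is None else T
    q=P[:3,:3].T@(np.array(p)-P[:3,3]); q=np.array([q[0],-q[1],-q[2]]); u=np.array(c['mtx'])@(q/q[2]); return u[:2]
def wristT(s):
    T=np.eye(4);T[:3,:3]=s['tcp_rot'];T[:3,3]=s['position']; return T@np.array(bot.get_calibration('wrist')['hand_eye'])
E
python3 - <<'E'
from h import *
a=np.load('pics/scene0.npz')['im'];b=np.load('pics/side0.npz')['im']
A=cv2.resize(a[120:290,170:400],None,fx=3.4,fy=3.4,interpolation=cv2.INTER_CUBIC)
B=cv2.resize(b[150:330,200:360],None,fx=3.3,fy=3.3,interpolation=cv2.INTER_CUBIC)
save('cA',A);save('cB',B)
for n,im in (('scene',a),('side',b)):
    h=cv2.cvtColor(im,cv2.COLOR_RGB2HSV)
    for nm,lo,hi in (('blue',(110,150,60),(125,255,255)),('yellow',(20,90,100),(32,255,255)),('red',(0,180,120),(4,255,255))):
        m=cv2.inRange(h,lo,hi); k,l,st,c=cv2.connectedComponentsWithStats(m)
        for i in range(1,k):
            if st[i,4]>6 and 120<c[i][1]<330: print(n,nm,st[i],c[i].round(1),onplane(n,c[i],.04).round(3))
E
```

```text
scene blue [187 123   6  16  82] [189.8 130.6] [ 0.45  -0.636  0.04 ]
scene blue [255 208   8   8  36] [258.3 211.6] [ 0.593 -0.16   0.04 ]
scene blue [222 257   8  14  37] [225.7 263.3] [ 0.807 -0.113  0.04 ]
scene yellow [184 150   8  10  29] [186.5 154.9] [ 0.553 -0.549  0.04 ]
scene yellow [ 16 161   8   7  14] [ 19.4 164.1] [ 0.966 -1.019  0.04 ]
scene yellow [183 161  12   8  38] [188.1 163.1] [ 0.579 -0.513  0.04 ]
scene yellow [273 181   3   3   7] [273.7 181.9] [ 0.458 -0.201  0.04 ]
scene yellow [268 182  11   9  34] [272.9 186.9] [ 0.478 -0.189  0.04 ]
scene yellow [  4 215  14   9  36] [ 11.  218.9] [ 1.123 -0.808  0.04 ]
scene yellow [231 235  10  15  49] [236.4 242.4] [ 0.729 -0.137  0.04 ]
scene yellow [  0 243   5   5   8] [  1.6 245. ] [ 1.198 -0.736  0.04 ]
scene yellow [  0 253  49  37 252] [ 26.  269.4] [ 1.199 -0.592  0.04 ]
scene yellow [ 51 258  15  11  41] [ 58.9 262.8] [ 1.123 -0.53   0.04 ]
scene yellow [  0 274  11  10  24] [  3.9 278.8] [ 1.258 -0.617  0.04 ]
scene yellow [117 282   5   6   9] [119.  284.4] [ 1.055 -0.32   0.04 ]
scene yellow [111 288   5   6  10] [113.  290.5] [ 1.079 -0.318  0.04 ]
scene yellow [ 10 290  46  37 170] [ 32.3 308.1] [ 1.258 -0.461  0.04 ]
scene yellow [ 53 304  52  42 312] [ 79.4 323. ] [ 1.201 -0.313  0.04 ]
scene yellow [  0 307   6   7  18] [  2.3 310.1] [ 1.315 -0.525  0.04 ]
side blue [333 134  22  11  76] [343.9 138.5] [ 0.436 -0.632  0.04 ]
side blue [223 205  13   3  36] [229.3 206. ] [ 0.786 -0.107  0.04 ]
side blue [275 204  21   7  72] [284.3 207.1] [ 0.582 -0.165  0.04 ]
side yellow [310 142  14  12  77] [318.4 147.8] [ 0.532 -0.537  0.04 ]
side yellow [245 202  12   7  68] [250.2 205.2] [ 0.71  -0.135  0.04 ]
side yellow [307 205  17   9 132] [315.1 208.7] [ 0.466 -0.193  0.04 ]
```

View pics/cA.png

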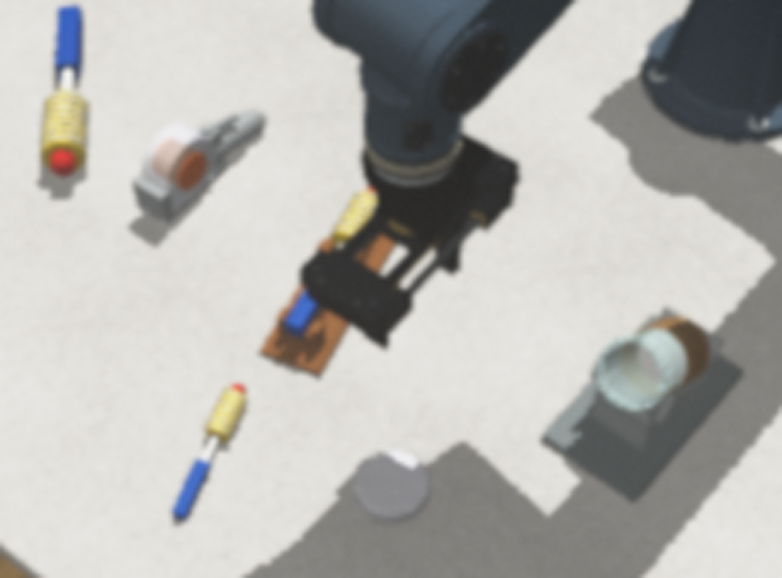

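View pics/cB.png

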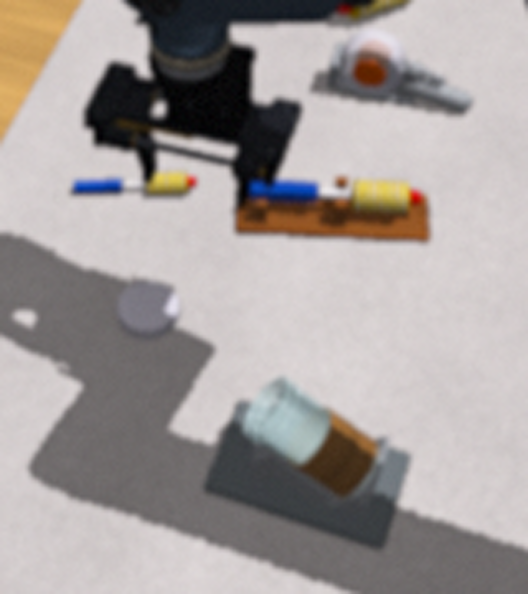

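The crop confirms it: the middle-sized brush lies in the wooden rest with its handle near (0.58,-0.165) and its tip towards the robot. The jar mouth is at about crop-A pixel (640,372) and faces away from the robot. Next I'll move the wrist camera over the jar for a closer look.

Call:
jog_arm:
  motion: [-40, 0, -20, 0, 0, 0, -80, 0, -40, 0, 0, 0, -100, 0, -60, 0, 0, 0, -100, 0, -60, 0, 0, 0]

```text
time_s: 0.65
position: [0.5631, 0.1016, 0.2443]
tcp_rot: [[0.003, -0.002, 1.0], [-1.0, 0.0, 0.003], [-0.0, -1.0, -0.002]]
force: [-0.1, -0.8, -0.3]
opening: 1.0
```

Run:
```python
from h import *
print(onplane('scene',(358.2,229.4),.114), onplane('side',(200+275/3.3,150+410/3.3),.114))
s=bot.read_state(); im,d=bot.capture('wrist'); save('w1',im); np.savez('pics/w1.npz',im=im,d=d,T=wristT(s)); print(s['position'],s['joint_positions'])
```

```text
[0.4986101  0.16452564 0.114     ] [0.49294278 0.15799182 0.114     ]
[0.56311076 0.10155797 0.24426544] [-9.64195667e-01  2.62076166e+01  8.97476768e+01  4.35531714e-03
  6.41673818e+01 -1.12321453e+00]
```

View pics/w1.png

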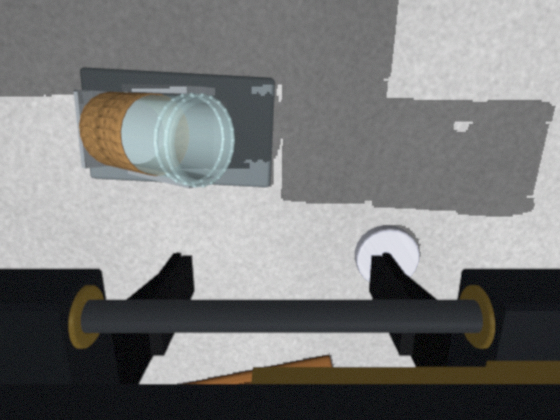

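The wrist view shows the jar with its rim ellipse around (203,140), the cork on the left, and the foot corners near (80,68), (274,78), (272,186) and (92,178). Now I'll measure it.

Run:
```python
from h import *
z=np.load('pics/w1.npz'); im,d,T=z['im'],z['d'],z['T']
C=cv2.resize(im[50:210,60:300],None,fx=3.3,fy=3.3,interpolation=cv2.INTER_CUBIC); save('c1',C)
for n,p in dict(tl=(80,68),tr=(274,78),br=(272,186),bl=(92,178)).items(): print(n,onplane('wrist',p,.012,T).round(4), d[p[1]+3,p[0]+(4 if 'l' in n else -4)])
print(onplane('wrist',(203,140),.114,T))
# point cloud heights above
K=np.array(bot.get_calibration('wrist')['mtx'])
v,u=np.mgrid[:420,:560]; X=np.stack([(u-K[0,2])/K[0,0]*d,-(v-K[1,2])/K[1,1]*d,-d],-1)@T[:3,:3].T+T[:3,3]
reg=X[50:210,60:300]; ok=d[50:210,60:300]>0
print('zero frac',1-ok.mean(), np.median(X[210:250,200:300,2]))
hh=np.where(ok,reg[...,2],0); 
save('hz',cv2.resize(np.dstack([np.clip(hh/0.15*255,0,255).astype(np.uint8)]*3),None,fx=3.3,fy=3.3,interpolation=0))
# rect of foot surface
m=ok&(abs(reg[...,2]-.012)<.003); g=im[50:210,60:300]; m&=(g.max(-1)<160)
print(m.sum())
P=reg[m][:,:2].astype(np.float32); r=cv2.minAreaRect(P*1000); print(r)
np.save('pics/X1.npy',X)
```

```text
tl [0.3679 0.2163 0.012 ] 0.34745467
tr [0.555  0.2077 0.012 ] 0.3508023
br [0.5526 0.1008 0.012 ] 0.39394122
bl [0.3636 0.1088 0.012 ] 0.39066157
[0.5044825  0.15734414 0.114     ]
zero frac 0.004088541666666612 0.0010441200055616995
7780
((458.4090881347656, 158.25552368164062), (109.71704864501953, 189.56451416015625), 87.25401306152344)
```

View pics/c1.png

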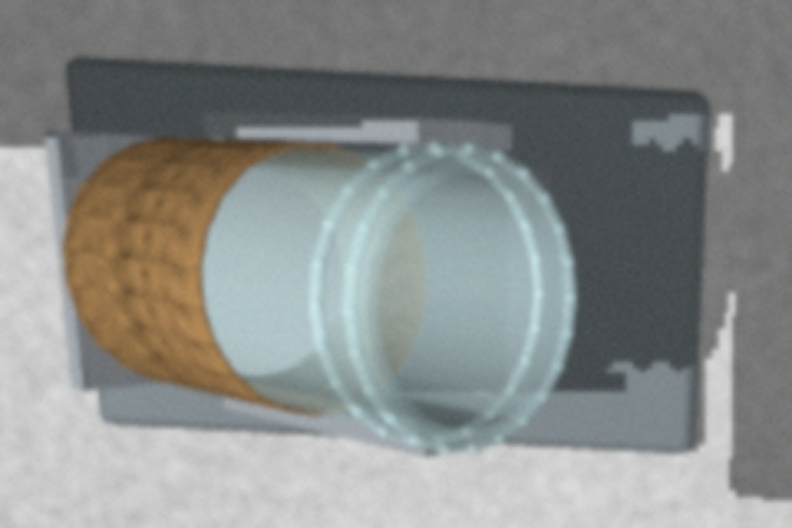

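View pics/hz.png

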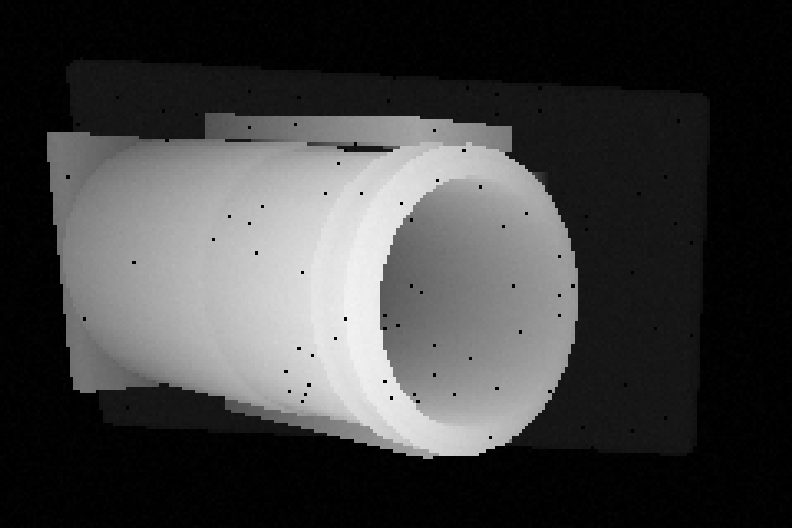

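Run:
```python
from h import *
X=np.load('pics/X1.npy').reshape(-1,3)
yaw=np.deg2rad(-2.75); c,s=np.cos(np.deg2rad(35)),np.sin(np.deg2rad(35))
x=np.array([np.cos(yaw),np.sin(yaw),0]); n=c*x+np.array([0,0,s]); y=np.array([-x[1],x[0],0]); dn=np.cross(y,n)
m=np.array([.4584,.1583,0])+.048*x+[0,0,.114]; print('m',m,n)
q=(X-m)@np.stack([dn,y,n],1); r=np.hypot(q[:,0],q[:,1])
k=(abs(q[:,2])<.005)&(r<.036)&(r>.026); print(k.sum())
for a in range(0,360,45):
    kk=k&(abs((np.degrees(np.arctan2(q[:,1],q[:,0]))-a+180)%360-180)<15); print(a,kk.sum(),np.median(q[kk,2]).round(4),np.percentile(r[kk],[5,50,95]).round(4))
# outer cylinder fit of sleeve: points r 25..45, z -.11..-.02
k=(q[:,2]<-.02)&(q[:,2]>-.115)&(r<.045)&(r>.028)&(q[:,0]<0)
from scipy.optimize import least_squares
for lo,hi in ((-.05,-.02),(-.115,-.065)):
    kk=k&(q[:,2]>lo)&(q[:,2]<hi)
    f=least_squares(lambda p:np.hypot(q[kk,0]-p[0],q[kk,1]-p[1])-p[2],[0,0,.032],loss='soft_l1',f_scale=.001); print(lo,hi,kk.sum(),f.x.round(4))
```

```text
m [0.50634472 0.15599705 0.114     ] [ 0.8182087  -0.03930138  0.57357644]
2211
0 150 -0.0006 [0.0264 0.0276 0.0319]
45 159 -0.0007 [0.0267 0.028  0.0328]
90 168 -0.0004 [0.0276 0.031  0.0338]
135 240 -0.0005 [0.0289 0.0322 0.0348]
180 272 -0.0007 [0.0294 0.0324 0.0352]
225 193 -0.0005 [0.0291 0.0322 0.0348]
270 144 -0.0006 [0.0277 0.0302 0.0341]
315 148 -0.0007 [0.027  0.0281 0.0328]
-0.05 -0.02 1935 [-0.0007 -0.0001  0.0317]
-0.115 -0.065 2460 [-0.0006 -0.0001  0.0332]
```

The depth fit agrees with the described jar: the rim plane is within 1 mm and the axis at 35°. Next I'll turn the tool to the brush's yaw (about 13.6°) and look at the brush from above.

Call:
jog_arm:
  motion: [26, 0, 1, 0, -10.3, 0, 52, 0, 2, 0, -20.6, 0, 78, 0, 3, 0, -30.9, 0, 104, 0, 4, 0, -41.2, 0, 130, 0, 5, 0, -51.5, 0, 156, 0, 6, 0, -61.8, 0, 182, 0, 7, 0, -72.1, 0, 208, 0, 8, 0, -82.4, 0, 234, 0, 9, 0, -92.7, 0, 262, 0, 10, 0, -103, 0, 262, 0, 10, 0, -103, 0, 262, 0, 10, 0, -103, 0]

```text
time_s: 2.2
position: [0.5749, -0.1623, 0.2443]
tcp_rot: [[0.975, -0.0, -0.222], [0.222, 0.001, 0.975], [-0.0, -1.0, 0.001]]
force: [0.5, -0.7, 0.2]
opening: 1.001
```

Run:
```python
from h import *
s=bot.read_state(); im,d=bot.capture('wrist'); save('w2',im); np.savez('pics/w2.npz',im=im,d=d,T=wristT(s)); print(s['position'],s['joint_positions'],s['tcp_rot'])
```

```text
[ 0.57493987 -0.16232454  0.24426342] [-2.64855061e+01  2.81114221e+01  8.61754102e+01  2.62966777e-02
  6.57478893e+01 -1.29326699e+02] [[ 9.75031695e-01 -3.55747705e-04 -2.22065459e-01]
 [ 2.22065650e-01  6.44783805e-04  9.75031503e-01]
 [-2.03681008e-04 -9.99999729e-01  7.07683992e-04]]
```

View pics/w2.png

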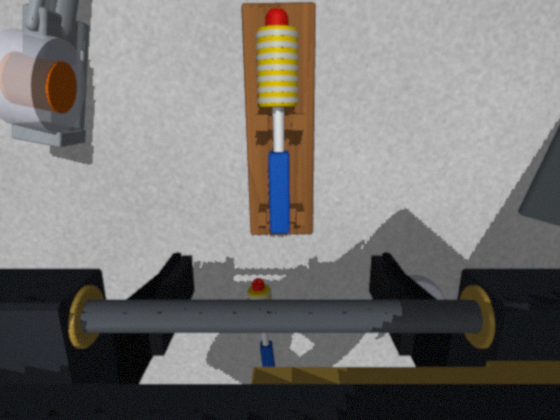

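The wrist view shows the whole brush in its rest: handle from (279,152) to (280,234), stem to (278,107), head up to (277,25) and the red tip at (277,12). It is clearly the one in the rest, lying along the image's vertical. The small look-alike sits at (263,310).

Run:
```python
from h import *
z=np.load('pics/w2.npz'); im,d,T=z['im'],z['d'],z['T']
K=np.array(bot.get_calibration('wrist')['mtx'])
v,u=np.mgrid[:420,:560]; X=np.stack([(u-K[0,2])/K[0,0]*d,-(v-K[1,2])/K[1,1]*d,-d],-1)@T[:3,:3].T+T[:3,3]
h=cv2.cvtColor(im,cv2.COLOR_RGB2HSV)
mb=cv2.inRange(h,(108,150,60),(128,255,255))>0; mb[245:]=0; mb&=d>0
mr=(cv2.inRange(h,(0,180,120),(6,255,255))>0)&(v<30)&(d>0)
my=(cv2.inRange(h,(20,90,100),(32,255,255))>0)&(v<115)&(u>250)&(u<305)&(d>0)
p=X[mb]; print('blue n',len(p),'z pct',np.percentile(p[:,2],[5,50,95]).round(4))
top=p[p[:,2]>.045]; r=cv2.minAreaRect((top[:,:2]*1000).astype(np.float32)); print(r)
hc=np.array(r[0])/1000
# centerlines via outline at z top 0.05 by mask rows
py=X[my]; print('yellow mean',py.mean(0).round(4),'zmax',np.percentile(py[:,2],98)); pr=X[mr]; print('red',pr.mean(0).round(4),len(pr))
a=np.degrees(np.arctan2(hc[1]-py[:,1].mean(),hc[0]-py[:,0].mean())); print('yaw',a)
st=(v>112)&(v<148)&(u>270)&(u<288)&(im.min(-1)>150)&(d>0); print('stem',X[st].mean(0).round(4))
ax=np.array([np.cos(np.deg2rad(a)),np.sin(np.deg2rad(a))])
t=(top[:,:2]-hc)@ax; w=(top[:,:2]-hc)@np.array([-ax[1],ax[0]]); print(np.percentile(t,[0,1,99,100]),np.percentile(w,[1,99]))
ty=(py[:,:2]-hc)@ax; tr=(pr[:,:2]-hc)@ax; print('head',ty.min(),ty.max(),'tip',tr.min())
tl=top[:,2]; print('level slope',np.polyfit(t,tl,1))
R=np.array(bot.read_state()['tcp_rot']); pos=np.array(bot.read_state()['position'])
print('target yaw of x_t now',np.degrees(np.arctan2(R[1,0],R[0,0])))
print('handle rel TCP in tool mm', (R.T@(np.r_[hc,.04]-pos))*1000)
```

```text
blue n 1545 z pct [0.0494 0.0508 0.0521]
((575.8793334960938, -163.1771240234375), (78.68363952636719, 18.992095947265625), 13.764901161193848)
yellow mean [ 0.4667 -0.1894  0.0545] zmax 0.05966749097778398
red [ 0.4282 -0.1991  0.0484] 304
yaw 13.501986640244578
stem [ 0.5187 -0.1771  0.0452]
[-0.03931527 -0.03839926  0.03810628  0.03931722] [-0.00909515  0.00880544]
head -0.1525446610782679 -0.07911482579976725 tip -0.1672362730339911
level slope [0.00354927 0.0508051 ]
target yaw of x_t now 12.901641004126168
handle rel TCP in tool mm [  0.72557694 204.32362861  -1.74419029]
```

The sizes check out: handle 79×19 mm, top at z 0.051, yaw 13.6°. The handle point is at about (0.571,-0.164), and I'll grasp 10 mm tipwards of it, nearer the balance point. Descending in two stages.

Call:
jog_arm:
  motion: [-5, 40, -1, 0, -0.7, 0, -10, 80, -2, 0, -0.7, 0, -14, 120, -2, 0, -0.7, 0, -14, 150, -2, 0, -0.7, 0, -14, 150, -2, 0, -0.7, 0, -14, 150, -2, 0, -0.7, 0]

```text
time_s: 3.0
position: [0.5627, -0.1669, 0.0956]
tcp_rot: [[0.971, 0.002, -0.237], [0.237, -0.001, 0.971], [0.001, -1.0, -0.001]]
force: [-0.1, -0.2, 0.1]
opening: 1.002
```

Run:
```python
from h import *
s=bot.read_state(); R=np.array(s['tcp_rot']); print(s['position'],np.degrees(np.arctan2(R[1,0],R[0,0])), R.T@(np.array([.5613,-.1667,.043])-s['position'])*1000)
im,d=bot.capture('wrist'); save('w3',im)
```

```text
[ 0.56268276 -0.16689131  0.09555519] 13.724418738428364 [-1.3710196  52.55271928  0.57341731]
```

View pics/w3.png

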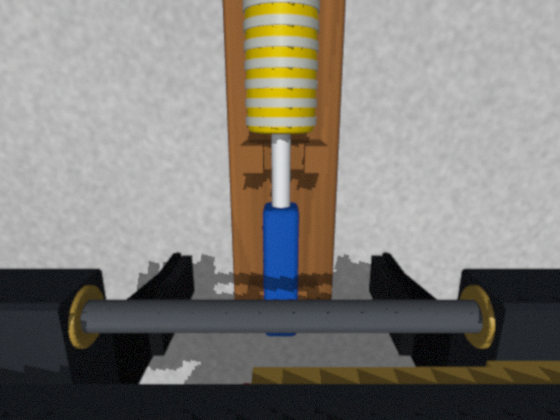

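The handle runs down column 281, which is the camera's own centre column, so the jaws straddle it evenly. Now I'll descend and close.

Call:
jog_arm:
  motion: [-1, 20, 0, 0, 0, 0, -1, 40, 0, 0, 0, 0, -1, 52, 0, 0, 0, 0, -1, 52, 0, 0, 0, 0, -1, 52, 0, 0, 0, 0]

```text
time_s: 3.68
position: [0.5615, -0.1676, 0.0434]
tcp_rot: [[0.972, 0.002, -0.237], [0.237, -0.001, 0.972], [0.001, -1.0, -0.001]]
force: [0.5, -0.4, -0.1]
opening: 1.002
```

Call:
jog_arm:
  motion: [0, 0, 0, 0, 0, 0, 0, 0, 0, 0, 0, 0, 0, 0, 0, 0, 0, 0, 0, 0, 0, 0, 0, 0, 0, 0, 0, 0, 0, 0, 0, 0, 0, 0, 0, 0, 0, 0, 0, 0, 0, 0, 0, 0, 0, 0, 0, 0]
  gripper: 0

```text
time_s: 4.68
position: [0.5608, -0.1673, 0.0425]
tcp_rot: [[0.972, 0.0, -0.237], [0.237, -0.0, 0.972], [0.0, -1.0, -0.0]]
force: [0.5, 0.6, -0.6]
opening: 0.221
```

Run:
```python
from h import *
s=bot.read_state(); print({k:np.round(s[k],4) for k in s})
im,d=bot.capture('wrist'); save('w4',im)
im,d=bot.capture('side'); save('s4',cv2.resize(im[150:330,200:400],None,fx=3,fy=3))
```

```text
{'time_s': np.float64(4.675), 'joint_positions': array([-2.754530e+01,  4.386320e+01,  9.570460e+01, -2.700000e-03,
        4.043010e+01, -1.312461e+02]), 'qvel': array([ 0.1304, -0.0047, -0.0024,  0.022 ,  0.0002,  0.0842]), 'tau': array([ 7.04000e-02, -4.55432e+01, -9.22460e+00, -3.09000e-02,
        6.00000e-02,  1.70000e-03]), 'position': array([ 0.5608, -0.1673,  0.0425]), 'tcp_rot': array([[ 0.9715,  0.    , -0.2369],
       [ 0.2369, -0.    ,  0.9715],
       [ 0.    , -1.    , -0.    ]]), 'force': array([ 0.4873,  0.6097, -0.635 ]), 'moment': array([ 0.1219, -0.0287,  0.015 ]), 'opening': np.float64(0.2213)}
```

View pics/w4.png

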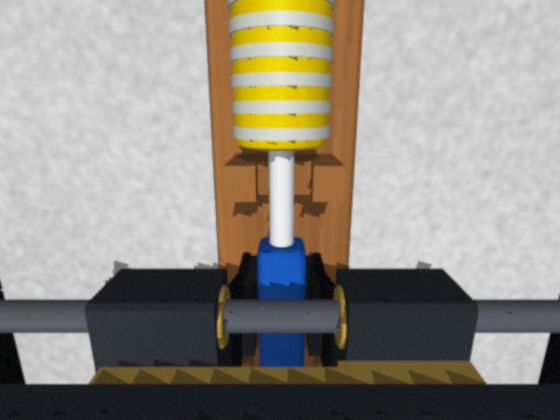

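Gripped: the opening is 0.221, which is 19.3 mm. Before lifting and tilting I want to know the wrist margin at the jar pose, so I'll fit the arm geometry from the recorded joints.

Run:
```python
from h import *
from scipy.optimize import least_squares
D=[((.62431,.00014,.24359),(-10.228,30.277,82.157,67.689)),((.56311,.10156,.24427),(-.964,26.208,89.748,64.167)),((.57494,-.16232,.24426),(-26.4855,28.111,86.175,65.748)),((.5608,-.1673,.0425),(-27.5453,43.8632,95.7046,40.4301))]
d=np.deg2rad
off=[ -np.sin(d(q[0]))*p[0]+np.cos(d(q[0]))*p[1] for p,q in D]; print('lateral',off)
def res(x,full=True):
    a,b,c,r0,z0=x; e=[]
    for p,q in D:
        r=np.cos(d(q[0]))*p[0]+np.sin(d(q[0]))*p[1]; t=d(q[1]);u=d(q[1]+q[2])
        e+=[r0+a*np.sin(t)+b*np.sin(u)+c*np.cos(u)-r, z0+a*np.cos(t)+b*np.cos(u)-c*np.sin(u)-p[2]]
    return np.array(e)
f=least_squares(res,[.4,.4,0,0,0]); print(f.x,abs(f.fun).max())
f2=least_squares(lambda x:res([x[0],x[1],0,0,x[2]]),[.4,.4,0]); print(f2.x,abs(f2.fun).max())
```

```text
lateral [np.float64(0.11099380984241164), np.float64(0.11101948966120286), np.float64(0.11112267785717456), np.float64(0.11100604186142551)]
[ 5.88353336e-01  3.91185230e-01  1.13494484e-01 -4.08550042e-04
 -1.03352864e-02] 0.00028854351530605005
[0.44941604 0.40951856 0.01963172] 0.01055583405545387
```

Call:
jog_arm:
  motion: [0, -10, 0, 0, 0, 0, 0, -30, 0, 0, 0, 0, 0, -60, 0, 0, 0, 0, 0, -100, 0, 0, 0, 0, 0, -140, 0, 0, 0, 0, 0, -180, 0, 0, 0, 0, 0, -210, 0, 0, 0, 0, 0, -210, 0, 0, 0, 0]

```text
time_s: 5.78
position: [0.5621, -0.1679, 0.2556]
tcp_rot: [[0.971, 0.006, -0.237], [0.237, -0.003, 0.972], [0.005, -1.0, -0.004]]
force: [0.4, 0.1, -1.6]
opening: 0.225
```

Run:
```python
from h import *
s=bot.read_state(); print({k:np.round(s[k],4) for k in s})
im,d=bot.capture('wrist'); save('w5',im); np.savez('pics/w5.npz',im=im,d=d,T=wristT(s))
```

```text
{'time_s': np.float64(5.775), 'joint_positions': array([-2.753510e+01,  2.638350e+01,  8.730610e+01,  2.700000e-03,
        6.592880e+01, -1.312446e+02]), 'qvel': array([-0.1379,  2.8574,  3.3614,  0.0702, -0.9373,  0.0878]), 'tau': array([ 1.14200e-01, -4.24408e+01, -1.81686e+01, -7.89000e-02,
        1.66200e-01,  9.00000e-04]), 'position': array([ 0.5621, -0.1679,  0.2556]), 'tcp_rot': array([[ 0.9715,  0.0059, -0.237 ],
       [ 0.237 , -0.003 ,  0.9715],
       [ 0.005 , -1.    , -0.0044]]), 'force': array([ 0.4201,  0.0622, -1.5896]), 'moment': array([ 0.1525,  0.0284, -0.0283]), 'opening': np.float64(0.2254)}
```

View pics/w5.png

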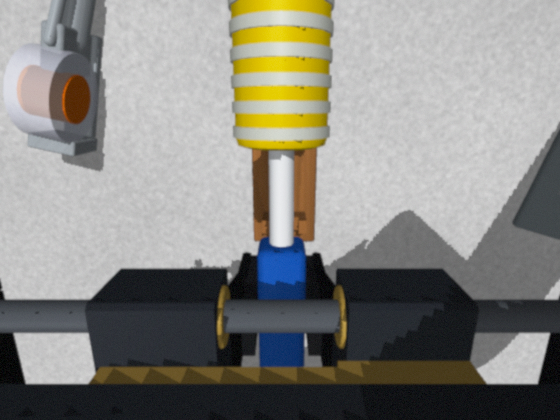

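```bash
cat > kin.py <<'E'
import numpy as np
from scipy.spatial.transform import Rotation as Ro
from scipy.optimize import least_squares
a,b,c,zz,lat=.58835,.39119,.11349,-.01034,.111
def Ry(t):return Ro.from_euler('y',t,degrees=True).as_matrix()
def Rz(t):return Ro.from_euler('z',t,degrees=True).as_matrix()
R0=Rz(-10.228)@Ry(180)@Rz(-10.228); Cst=R0.T@np.array([[0,0,1],[-1,0,0],[0,-1,0]],float)
LT=.3
def fk(q,Lt=None):
    Lt=LT if Lt is None else Lt
    u=np.deg2rad(q[1]+q[2]);t=np.deg2rad(q[1])
    r=a*np.sin(t)+b*np.sin(u)+c*np.cos(u); z=zz+Lt+a*np.cos(t)+b*np.cos(u)-c*np.sin(u)
    w=Rz(q[0])@np.array([r,lat,z]); R6=Rz(q[0])@Ry(q[1]+q[2])@Rz(q[3])@Ry(q[4])@Rz(q[5])
    return w+Lt*R6[:,2], R6@Cst
def ik(p,R,q0,Lt=None):
    def f(q):
        P,Q=fk(q,Lt); return np.r_[(P-p)*10,Ro.from_matrix(Q.T@R).as_rotvec()]
    s=least_squares(f,q0,x_scale=10,xtol=1e-12,ftol=1e-12); return s.x,abs(s.fun).max()
n=np.array([.8182,-.0393,.5736]);n/=np.linalg.norm(n); y=np.array([.04797,.99885,0]);y-=n*(y@n);y/=np.linalg.norm(y); dn=np.cross(y,n)
m=np.array([.5063,.1560,.1145])
TIPX=-.1445
def jarpose(depth,roll):
    R=np.stack([n,dn,y],1)@Ro.from_euler('x',roll,degrees=True).as_matrix()
    return m-n*depth-R@np.array([TIPX,.003,0]),R
E
python3 - <<'E'
from kin import *
P,R=fk([-27.5351,26.3835,87.3061,.0027,65.9288,-131.2446]);print(P,R.round(3))
for Lt in (.2,.27,.34):
  for roll in (-50,-35,-20,0,20,35,50):
    out=[]
    for dep in (-.04,.02,.108):
        p,R=jarpose(dep,roll); best=None
        for q4 in (-70,-30,30,70,150,210):
            for q6 in(-90,-140,0,90):
              q,e=ik(p,R,[0,25,110,q4,30,q6],Lt)
              q=q.copy(); q[3]=(q[3]+82)%360-82; q[5]=(q[5]+180)%360-180
              if e<1e-4 and 0<=q[4]<=151 and -43<q[1]<126 and 12.5<q[2]<140 and abs(q[5])<163 and q[3]<262:
                  if best is None or abs(q[3])<abs(best[3]): best=q
        out.append(None if best is None else best.round(0).astype(int).tolist())
    print(Lt,roll,out)
E
```

```text
[ 0.56214277 -0.16787694  0.25563423] [[ 0.971  0.006 -0.237]
 [ 0.237 -0.003  0.972]
 [ 0.005 -1.    -0.004]]
0.2 -50 [[18, 41, 81, -64, 70, -21], [20, 41, 89, -66, 68, -13], [22, 43, 99, -69, 65, 0]]
0.2 -35 [[15, 36, 86, -59, 54, -25], [17, 37, 94, -63, 51, -16], [19, 38, 104, -72, 48, 0]]
0.2 -20 [[11, 33, 90, -49, 38, -35], [13, 33, 98, -58, 34, -23], [15, 35, 109, -76, 30, 0]]
0.2 0 [[5, 30, 94, -12, 21, -73], [5, 30, 103, -20, 14, -64], None]
0.2 20 [[-3, 30, 97, 49, 27, -136], [-3, 30, 105, 65, 22, -153], None]
0.2 35 [[-8, 32, 97, 67, 42, -155], None, None]
0.2 50 [None, None, None]
0.27 -50 [[23, 44, 81, -63, 72, -17], [25, 45, 88, -64, 70, -9], [29, 47, 97, -66, 68, 3]]
0.27 -35 [[20, 38, 88, -60, 55, -20], [22, 38, 95, -64, 53, -10], [25, 41, 105, -71, 50, 5]]
0.27 -20 [[15, 32, 94, -53, 38, -27], [16, 33, 102, -62, 34, -15], [19, 36, 112, -80, 32, 9]]
0.27 0 [[5, 28, 100, -16, 17, -69], [6, 29, 108, -32, 9, -51], [8, 32, 120, 222, 9, 56]]
0.27 20 [[-6, 29, 103, 59, 26, -148], None, [-6, 34, 123, 115, 24, 150]]
0.27 35 [None, None, [-15, 38, 123, 97, 42, 156]]
0.27 50 [None, None, [-22, 44, 119, 86, 58, 158]]
0.34 -50 [[28, 47, 80, -61, 75, -13], [30, 48, 86, -62, 73, -5], [34, 51, 94, -62, 70, 6]]
0.34 -35 [[25, 39, 89, -60, 57, -14], [27, 40, 96, -63, 55, -5], [31, 43, 105, -68, 52, 9]]
0.34 -20 [[18, 33, 98, -57, 38, -20], [20, 34, 105, -66, 35, -6], None]
0.34 0 [[6, 27, 106, -23, 13, -61], [7, 28, 114, -64, 6, -19], [9, 33, 125, 207, 14, 73]]
0.34 20 [[-9, 28, 110, 69, 25, -163], None, [-11, 36, 130, 124, 30, 135]]
0.34 35 [None, None, [-23, 41, 128, 99, 45, 144]]
0.34 50 [None, None, [-30, 48, 122, 82, 59, 149]]
```

A straight-down grip at the jar would put the wrist near its q5=0 singularity. Rolling the tool about −45° around the brush axis avoids that, and the jar is round, so roll doesn't matter. Computing the move to a pose on the jar axis with the tip 110 mm outside the mouth.

```bash
cat >> kin.py <<'E'
def rel(s,p,R):
    R0=np.array(s['tcp_rot']); return (R0.T@(p-s['position'])*1000).round(1), np.degrees(Ro.from_matrix(R0.T@R).as_rotvec()).round(2)
E
python3 - <<'E'
from kin import *
from rig import bot
s=bot.read_state(); p,R=jarpose(-.11,-45); print(p,R.round(3),rel(s,p,R))
sh,rv=rel(s,p,R); R0=s['tcp_rot']; q=np.array(s['joint_positions'])
for k in range(1,13):
    pk=s['position']+R0@(sh/1000*k/12); Rk=R0@Ro.from_rotvec(np.deg2rad(rv*k/12)).as_matrix()
    q,e=ik(pk,Rk,q,.3); print(k,q.round(0),round(e,5),'tip',(pk+Rk@[TIPX,.003,0]).round(3))
E
```

```text
[0.71341697 0.14817546 0.26221794] [[ 0.818  0.371  0.439]
 [-0.039 -0.726  0.687]
 [ 0.574 -0.579 -0.579]] (array([222.9,  -8.7, 270.3]), array([-48.24,  28.88, -26.72]))
1 [ -24.   25.   89.   -2.   61. -124.] 0.0 tip [ 0.432 -0.17   0.245]
2 [ -19.   25.   91.   -6.   56. -116.] 0.0 tip [ 0.445 -0.138  0.24 ]
3 [ -15.   25.   92.  -10.   52. -106.] 0.0 tip [ 0.457 -0.107  0.234]
4 [-10.  25.  93. -16.  49. -95.] 0.0 tip [ 0.471 -0.076  0.228]
5 [ -5.  26.  93. -23.  48. -84.] 0.0 tip [ 0.485 -0.046  0.222]
6 [ -1.  27.  92. -30.  48. -72.] 0.0 tip [ 0.499 -0.016  0.215]
7 [  4.  29.  91. -37.  49. -60.] 0.0 tip [0.514 0.013 0.209]
8 [  8.  31.  89. -44.  52. -50.] 0.0 tip [0.53  0.042 0.203]
9 [ 12.  34.  86. -49.  56. -42.] 0.0 tip [0.546 0.07  0.196]
10 [ 16.  37.  83. -53.  60. -35.] 0.0 tip [0.562 0.098 0.19 ]
11 [ 19.  40.  79. -57.  65. -29.] 0.0 tip [0.579 0.125 0.184]
12 [ 22.  43.  75. -59.  71. -24.] 0.0 tip [0.596 0.152 0.178]
```

Call:
jog_arm:
  motion: [18.6, -0.7, 22.5, -4.02, 2.41, -2.23, 37.2, -1.4, 45, -8.04, 4.81, -4.45, 55.7, -2.2, 67.6, -12.06, 7.22, -6.68, 74.3, -2.9, 90.1, -16.08, 9.63, -8.91, 92.9, -3.6, 112.6, -20.1, 12.03, -11.13, 111.5, -4.3, 135.2, -24.12, 14.44, -13.36, 130, -5, 157.7, -28.14, 16.85, -15.59, 148.6, -5.8, 180.2, -32.16, 19.25, -17.81, 167.2, -6.5, 202.7, -36.18, 21.66, -20.04, 185.8, -7.2, 225.2, -40.2, 24.07, -22.27, 204.3, -8, 247.8, -44.22, 26.47, -24.49, 222.9, -8.7, 270.3, -48.24, 28.88, -26.72, 222.9, -8.7, 270.3, -48.24, 28.88, -26.72, 222.9, -8.7, 270.3, -48.24, 28.88, -26.72]

```text
time_s: 7.58
position: [0.7123, 0.1476, 0.259]
tcp_rot: [[0.822, 0.368, 0.435], [-0.039, -0.726, 0.687], [0.568, -0.582, -0.582]]
force: [0.8, -0.1, -0.8]
opening: 0.227
```

Run:
```python
from kin import *
from h import *
s=bot.read_state(); p,R=jarpose(-.11,-45); print(rel(s,p,R)); print(s['joint_positions'],s['force'],s['time_s'])
for Lt in (.2,.25,.3,.35): print(Lt,fk(s['joint_positions'],Lt)[0]-s['position'])
print(fk(s['joint_positions'])[1]-s['tcp_rot'])
for n_ in ('scene','side','wrist'):
    im,d=bot.capture(n_); save(n_+'6',im if n_=='wrist' else cv2.resize(im[100:310,190:470],None,fx=2.8,fy=2.8)); np.savez('pics/%s6.npz'%n_,im=im,d=d,T=wristT(s))
```

```text
(array([ 2.7, -1.9, -1. ]), array([ 0.01,  0.26, -0.25]))
[ 21.07527384  42.79483607  74.64770849 -59.41068522  70.07399081
 -25.58779231] [ 0.78936805 -0.07765078 -0.83858637] 7.575
0.2 [-0.03061135  0.0605913  -0.03496151]
0.25 [-0.0122358   0.02430684 -0.01404377]
0.3 [ 0.00613976 -0.01197761  0.00687398]
0.35 [ 0.02451531 -0.04826206  0.02779172]
[[-2.22044605e-16 -3.33066907e-16 -1.66533454e-16]
 [ 3.46944695e-17  0.00000000e+00 -5.55111512e-16]
 [-1.11022302e-16  3.33066907e-16 -3.33066907e-16]]
```

View pics/scene6.png

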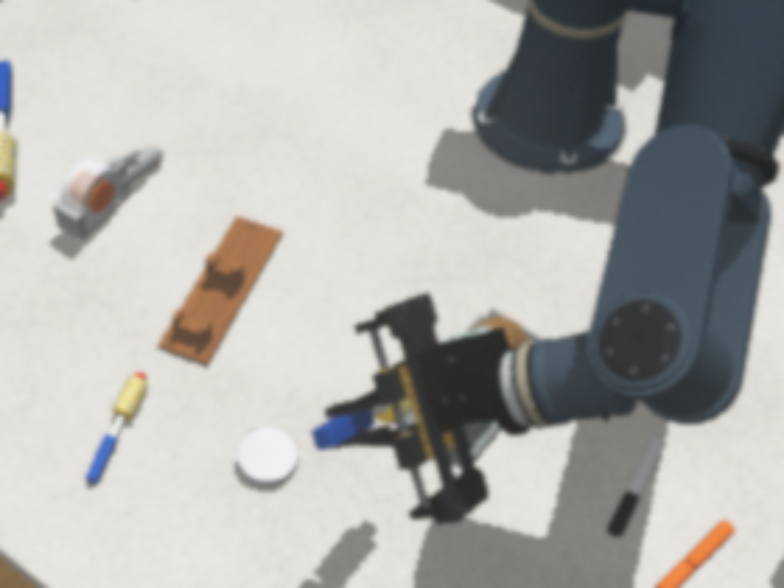

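View pics/side6.png

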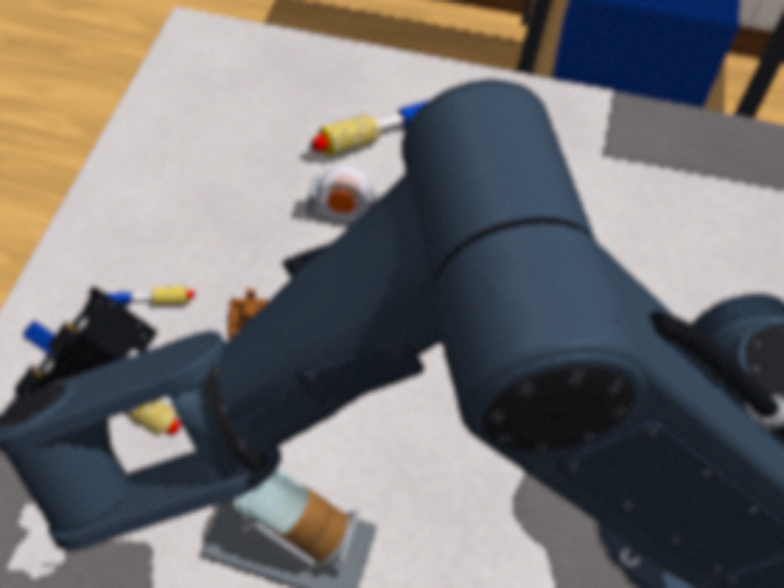

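View pics/wrist6.png

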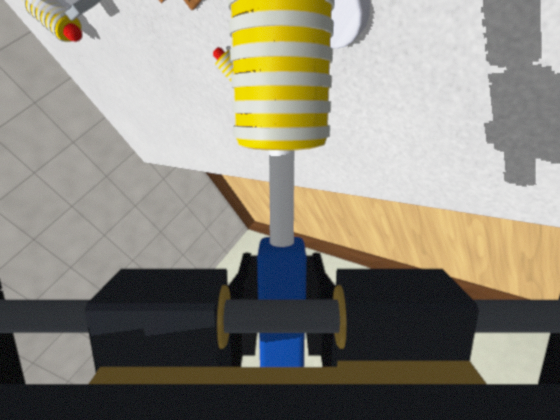

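The pose is right: the brush is aimed at the jar and unmoved in the grip (head edge at row 150, stem column 281, same as at pick-up). Checking the brush axis in the tool frame from depth, then advancing.

```bash
sed -i 's/^LT=.3/LT=.2835/' kin.py
python3 - <<'E'
from kin import *
from h import *
z=np.load('pics/wrist6.npz'); im,d=z['im'],z['d']; c=bot.get_calibration('wrist');K=np.array(c['mtx']);H=np.array(c['hand_eye'])
v,u=np.mgrid[:420,:560]; X=np.stack([(u-K[0,2])/K[0,0]*d,-(v-K[1,2])/K[1,1]*d,-d],-1)@H[:3,:3].T+H[:3,3]
for r in (60,90,120,140,170,200,230):
    k=(d[r]>0)&(X[r,:,1]<.03)&(X[r,:,1]>-.04)&(u[r]>220)&(u[r]<345); x=X[r][k]
    print(r,k.sum(),'x',x[:,0].mean().round(4),'ymin',np.percentile(x[:,1],5).round(4),'z',x[:,2].min().round(4),x[:,2].max().round(4))
s=bot.read_state()
for dep in (-.11,0.0,.02,.065,.108):
    p,R=jarpose(dep,-45); print(dep,rel(s,p,R)); q,e=ik(p,R,s['joint_positions']); print(q.round(0),e)
E
```

```text
60 101 x -0.0931 ymin -0.0171 z -0.0175 0.018
90 95 x -0.0838 ymin -0.017 z -0.017 0.0168
120 93 x -0.074 ymin -0.0168 z -0.0169 0.0168
140 90 x -0.0672 ymin -0.0168 z -0.0164 0.0168
170 26 x -0.0549 ymin -0.0043 z -0.0048 0.005
200 24 x -0.043 ymin -0.0046 z -0.0045 0.0048
230 24 x -0.0304 ymin -0.0047 z -0.0046 0.0049
-0.11 (array([ 0.9, -1.4,  0.7]), array([ 0.01,  0.05, -0.19]))
[ 21.  43.  75. -60.  70. -25.] 6.728284596135836e-11
0.0 (array([-109.1,   -1.1,    0.8]), array([ 0.01,  0.05, -0.19]))
[ 25.  43.  88. -63.  66. -11.] 9.992007221626409e-15
0.02 (array([-129.1,   -1. ,    0.8]), array([ 0.01,  0.05, -0.19]))
[ 25.  43.  90. -64.  65.  -8.] 1.099120794378905e-13
0.065 (array([-174.1,   -0.9,    0.8]), array([ 0.01,  0.05, -0.19]))
[ 27.  44.  95. -65.  64.  -2.] 1.657007864253046e-11
0.108 (array([-217.1,   -0.7,    0.9]), array([ 0.01,  0.05, -0.19]))
[ 29.  45.  99. -67.  63.   4.] 6.843658972854882e-10
```

The axis lies within 2 mm of what I assumed and is parallel; the bristles have 9.5 mm of clearance all round. Advancing to about 20 mm depth.

Call:
jog_arm:
  motion: [-25, 0, 0.8, 0, 0, -0.2, -55, 0, 0.8, 0, 0, -0.2, -80, 0, 0.8, 0, 0, -0.2, -100, 0, 0.8, 0, 0, -0.2, -115, 0, 0.8, 0, 0, -0.2, -129, 0, 0.8, 0, 0, -0.2, -129, 0, 0.8, 0, 0, -0.2, -129, 0, 0.8, 0, 0, -0.2]

```text
time_s: 8.72
position: [0.6088, 0.1539, 0.1875]
tcp_rot: [[0.817, 0.374, 0.439], [-0.037, -0.725, 0.688], [0.575, -0.578, -0.579]]
force: [-0.0, -0.5, -1.2]
opening: 0.222
```

Run:
```python
from kin import *
from h import *
s=bot.read_state(); p,R=jarpose(.02,-45); print(rel(s,p,R)); print(s['joint_positions'].round(1),s['force'],s['force']@n,s['time_s'])
for n_ in ('scene','wrist'):
    im,d=bot.capture(n_); save(n_+'7',im if n_=='wrist' else cv2.resize(im[150:300,270:470],None,fx=3.9,fy=3.9))
F=[]
for i in range(6): F.append(bot.read_state()['force']@n)
print(F)
```

```text
(array([-1.4, -0.3, -1.3]), array([-0.06, -0.  ,  0.15]))
[ 25.2  43.1  90.3 -63.9  65.2  -8.3] [-0.0045418  -0.48078394 -1.22646797] -0.688318948789058 8.725
[np.float64(-0.19343529808222903), np.float64(-0.19343529808222903), np.float64(-0.19343529808222903), np.float64(-0.19343529808222903), np.float64(-0.19343529808222903), np.float64(-0.19343529808222903)]
```

View pics/scene7.png

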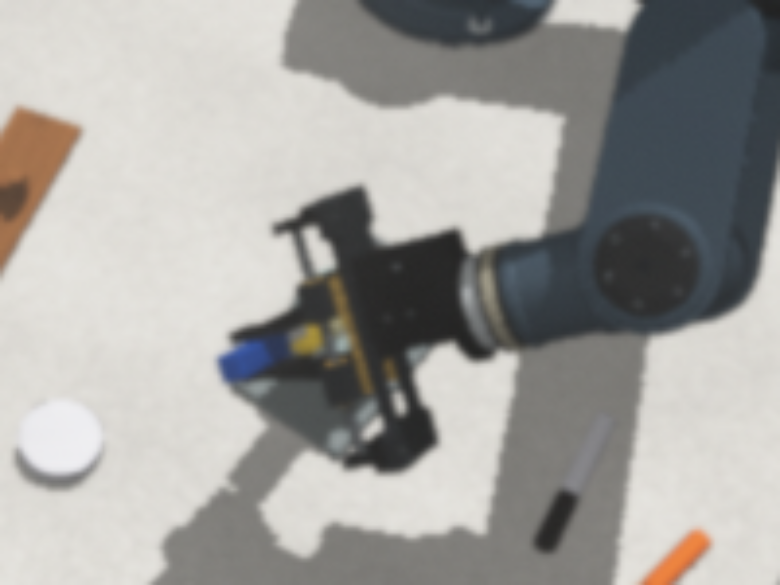

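View pics/wrist7.png

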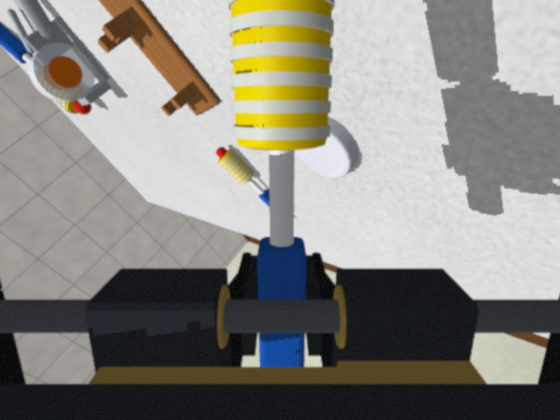

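Call:
jog_arm:
  motion: [-10, 0, -1, 0, 0, 0, -20, 0, -1, 0, 0, 0, -30, 0, -1, 0, 0, 0, -38, 0, -1, 0, 0, 0, -40, 0, -1, 0, 0, 0, -40, 0, -1, 0, 0, 0, -40, 0, -1, 0, 0, 0]

```text
time_s: 9.7
position: [0.5753, 0.1547, 0.1649]
tcp_rot: [[0.818, 0.373, 0.438], [-0.038, -0.725, 0.688], [0.575, -0.579, -0.579]]
force: [-0.8, 0.2, -1.6]
opening: 0.223
```

```bash
cat > st.py <<'E'
from kin import *
from rig import bot
s=bot.read_state(); p,R=jarpose(0,-45); r=rel(s,p,R); print('t',s['time_s'],'depth',r[0][0],'lat',r[0][1:],r[1],'Faxial',(s['force']@n).round(2),'F',s['force'].round(2),'M',s['moment'].round(3))
E
python3 st.py
```

```text
t 9.7 depth 59.1 lat [-0.2 -0.2] [-0.05  0.02  0.12] Faxial -1.64 F [-0.84  0.22 -1.65] M [0.669 0.269 0.076]
```

Depth is 59 mm, centred within 0.2 mm, with a baseline axial force of about −0.8 ± 0.6 N. Now feeling for the base in small steps.

Call:
jog_arm:
  motion: [-2, 0, 0, 0, 0, 0, -3, 0, 0, 0, 0, 0, -3, 0, 0, 0, 0, 0]

```text
time_s: 10.07
position: [0.5723, 0.1547, 0.1629]
tcp_rot: [[0.818, 0.373, 0.438], [-0.037, -0.725, 0.687], [0.574, -0.579, -0.58]]
force: [0.1, -0.7, -2.1]
opening: 0.227
```

Call:
jog_arm:
  motion: [-2, 0, 0, 0, 0, 0, -3, 0, 0, 0, 0, 0, -3, 0, 0, 0, 0, 0]

```text
time_s: 10.45
position: [0.5698, 0.1548, 0.1611]
tcp_rot: [[0.818, 0.373, 0.438], [-0.037, -0.725, 0.687], [0.574, -0.579, -0.58]]
force: [1.1, 0.0, -0.9]
opening: 0.227
```

```bash
python3 st.py
```

```text
t 10.45 depth 65.8 lat [-0.3 -0.2] [-0.04  0.07  0.09] Faxial 0.4 F [ 1.14  0.05 -0.91] M [ 0.647  0.233 -0.018]
```

Call:
jog_arm:
  motion: [-1, 0, 0, 0, 0, 0, -2, 0, 0, 0, 0, 0, -2, 0, 0, 0, 0, 0]

```text
time_s: 10.82
position: [0.5682, 0.1549, 0.16]
tcp_rot: [[0.818, 0.373, 0.438], [-0.037, -0.725, 0.687], [0.574, -0.579, -0.58]]
force: [-0.1, 0.4, -0.3]
opening: 0.232
```

```bash
python3 st.py
```

```text
t 10.825 depth 67.7 lat [-0.3 -0.2] [-0.04  0.07  0.09] Faxial -0.26 F [-0.1   0.42 -0.29] M [0.666 0.211 0.003]
```

Call:
jog_arm:
  motion: [-1, 0, 0, 0, 0, 0, -2, 0, 0, 0, 0, 0, -2, 0, 0, 0, 0, 0]

```text
time_s: 11.2
position: [0.5666, 0.155, 0.1588]
tcp_rot: [[0.818, 0.373, 0.438], [-0.037, -0.725, 0.687], [0.574, -0.579, -0.58]]
force: [0.2, 1.4, -1.2]
opening: 0.228
```

```bash
python3 st.py
```

```text
t 11.2 depth 69.7 lat [-0.3 -0.2] [-0.04  0.07  0.09] Faxial -0.62 F [ 0.15  1.43 -1.2 ] M [0.73  0.238 0.021]
```

Call:
jog_arm:
  motion: [-1, 0, 0, 0, 0, 0, -2, 0, 0, 0, 0, 0, -2, 0, 0, 0, 0, 0]

```text
time_s: 11.58
position: [0.5649, 0.155, 0.1577]
tcp_rot: [[0.818, 0.373, 0.438], [-0.037, -0.725, 0.687], [0.574, -0.579, -0.58]]
force: [0.1, 0.6, -1.6]
opening: 0.227
```

```bash
python3 st.py
```

```text
t 11.575 depth 71.8 lat [-0.4 -0.1] [-0.03  0.07  0.09] Faxial -0.82 F [ 0.13  0.57 -1.58] M [ 0.705  0.26  -0.003]
```

Call:
jog_arm:
  motion: [-1, 0, 0, 0, 0, 0, -2, 0, 0, 0, 0, 0, -2, 0, 0, 0, 0, 0]

```text
time_s: 11.95
position: [0.5633, 0.1551, 0.1565]
tcp_rot: [[0.818, 0.373, 0.438], [-0.037, -0.725, 0.687], [0.574, -0.579, -0.58]]
force: [0.6, 0.7, -1.1]
opening: 0.225
```

Call:
jog_arm:
  motion: [-1, 0, 0, 0, 0, 0, -2, 0, 0, 0, 0, 0, -2, 0, 0, 0, 0, 0]

```text
time_s: 12.32
position: [0.5617, 0.1552, 0.1554]
tcp_rot: [[0.818, 0.373, 0.438], [-0.037, -0.725, 0.687], [0.574, -0.579, -0.58]]
force: [0.8, 0.8, -0.3]
opening: 0.229
```

```bash
python3 st.py
```

```text
t 12.325 depth 75.7 lat [-0.4 -0.1] [-0.03  0.07  0.09] Faxial 0.48 F [ 0.83  0.76 -0.3 ] M [0.719 0.246 0.057]
```

Call:
jog_arm:
  motion: [-1, 0, 0, 0, 0, 0, -2, 0, 0, 0, 0, 0, -2, 0, 0, 0, 0, 0]

```text
time_s: 12.7
position: [0.56, 0.1553, 0.1542]
tcp_rot: [[0.818, 0.373, 0.438], [-0.037, -0.725, 0.687], [0.574, -0.579, -0.58]]
force: [0.1, -0.1, -1.2]
opening: 0.229
```

```bash
python3 st.py
```

```text
t 12.7 depth 77.8 lat [-0.3 -0.2] [-0.03  0.07  0.09] Faxial -0.64 F [ 0.08 -0.07 -1.24] M [ 0.63   0.219 -0.037]
```

Call:
jog_arm:
  motion: [-1, 0, 0, 0, 0, 0, -2, 0, 0, 0, 0, 0, -2, 0, 0, 0, 0, 0]

```text
time_s: 13.08
position: [0.5584, 0.1553, 0.1531]
tcp_rot: [[0.818, 0.373, 0.438], [-0.037, -0.725, 0.687], [0.574, -0.579, -0.58]]
force: [-0.3, 0.1, -1.1]
opening: 0.227
```

Call:
jog_arm:
  motion: [-1, 0, 0, 0, 0, 0, -2, 0, 0, 0, 0, 0, -2, 0, 0, 0, 0, 0]

```text
time_s: 13.45
position: [0.5567, 0.1554, 0.1519]
tcp_rot: [[0.818, 0.373, 0.438], [-0.037, -0.725, 0.687], [0.574, -0.579, -0.58]]
force: [-0.3, -0.2, -0.6]
opening: 0.226
```

```bash
python3 st.py
```

```text
t 13.45 depth 81.7 lat [-0.3 -0.2] [-0.03  0.07  0.09] Faxial -0.57 F [-0.27 -0.23 -0.63] M [0.688 0.239 0.066]
```

Call:
jog_arm:
  motion: [-1, 0, 0, 0, 0, 0, -2, 0, 0, 0, 0, 0, -2, 0, 0, 0, 0, 0]

```text
time_s: 13.82
position: [0.5551, 0.1555, 0.1508]
tcp_rot: [[0.818, 0.373, 0.438], [-0.037, -0.725, 0.687], [0.574, -0.579, -0.58]]
force: [-0.0, -0.1, -1.2]
opening: 0.222
```

Call:
jog_arm:
  motion: [-1, 0, 0, 0, 0, 0, -2, 0, 0, 0, 0, 0, -2, 0, 0, 0, 0, 0]

```text
time_s: 14.2
position: [0.5538, 0.1556, 0.1499]
tcp_rot: [[0.818, 0.373, 0.438], [-0.037, -0.725, 0.687], [0.574, -0.578, -0.579]]
force: [0.9, -0.2, -1.2]
opening: 0.222
```

```bash
python3 st.py
```

```text
t 14.2 depth 85.3 lat [-0.2 -0.2] [-0.05  0.05  0.13] Faxial 0.05 F [ 0.89 -0.17 -1.19] M [0.638 0.162 0.107]
```

The last step advanced only 1.6 mm and the moments shifted, so this may be the onset of contact. Smaller steps from here.

Call:
jog_arm:
  motion: [-1, 0, 0, 0, 0, 0, -1.5, 0, 0, 0, 0, 0, -1.5, 0, 0, 0, 0, 0]

```text
time_s: 14.58
position: [0.5526, 0.1557, 0.149]
tcp_rot: [[0.818, 0.374, 0.438], [-0.037, -0.725, 0.688], [0.574, -0.578, -0.579]]
force: [2.4, -0.3, 0.4]
opening: 0.225
```

```bash
python3 st.py
```

```text
t 14.575 depth 86.8 lat [-0.2 -0.2] [-0.05  0.05  0.13] Faxial 2.2 F [ 2.38 -0.27  0.43] M [ 0.547 -0.027  0.213]
```

Contact: the axial force rose about 2.8 N and the moments moved with it. One more millimetre to press clearly, and hold.

Call:
jog_arm:
  motion: [-1, 0, 0, 0, 0, 0, -1, 0, 0, 0, 0, 0, -1, 0, 0, 0, 0, 0]

```text
time_s: 14.95
position: [0.5518, 0.1557, 0.1484]
tcp_rot: [[0.818, 0.373, 0.438], [-0.037, -0.725, 0.687], [0.574, -0.578, -0.579]]
force: [2.4, 0.0, 0.4]
opening: 0.227
```

```bash
python3 st.py
python3 - <<'E'
from h import *
for i in range(2): bot.capture('wrist'); exec(open('st.py').read())
E
```

```text
t 14.95 depth 87.8 lat [-0.2 -0.2] [-0.05  0.04  0.12] Faxial 2.21 F [2.39 0.03 0.44] M [ 0.453 -0.083  0.271]
t 15.0 depth 87.9 lat [-0.3 -0.2] [-0.05  0.05  0.12] Faxial 2.09 F [ 2.38 -0.4   0.22] M [ 0.475 -0.033  0.297]
t 15.05 depth 87.9 lat [-0.3 -0.2] [-0.05  0.05  0.12] Faxial 1.66 F [ 2.1   0.22 -0.08] M [ 0.499 -0.038  0.206]
```

About 2.7 N (roughly 3.8 mm of tip give) at 88 mm, so the base face is at about 84 mm. Drawing up 70 mm, which leaves the tip about 18 mm inside and nearly the whole head out.

Call:
jog_arm:
  motion: [6, 0, 0, 0, 0, 0, 18, 0, 0, 0, 0, 0, 32, 0, 0, 0, 0, 0, 46, 0, 0, 0, 0, 0, 60, 0, 0, 0, 0, 0, 70, 0, 0, 0, 0, 0, 70, 0, 0, 0, 0, 0, 70, 0, 0, 0, 0, 0]

```text
time_s: 16.05
position: [0.6082, 0.1529, 0.1881]
tcp_rot: [[0.819, 0.372, 0.438], [-0.038, -0.726, 0.687], [0.573, -0.579, -0.58]]
force: [-0.7, 0.6, -1.2]
opening: 0.226
```

```bash
python3 st.py
python3 - <<'E'
from h import *
im,d=bot.capture('wrist'); save('w8',im)
E
```

```text
t 16.05 depth 18.8 lat [-0.5 -0.1] [-0.02  0.1   0.05] Faxial -1.33 F [-0.74  0.63 -1.22] M [ 0.747  0.279 -0.004]
```

View pics/w8.png

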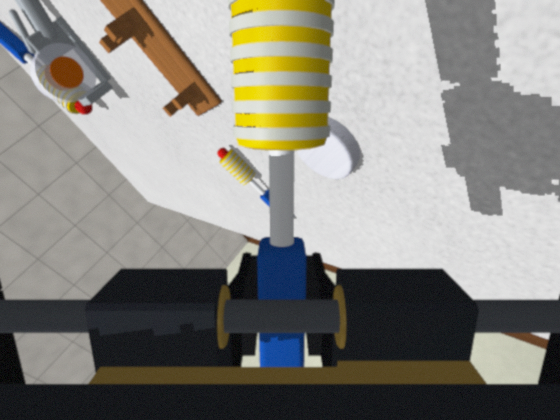

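The brush hasn't slipped (head edge still at row 150). Second stroke down, slowing near the known base depth.

Call:
jog_arm:
  motion: [-12, 0, 0, 0, 0, 0, -26, 0, 0, 0, 0, 0, -40, 0, 0, 0, 0, 0, -52, 0, 0, 0, 0, 0, -60, 0, 0, 0, 0, 0, -64, 0, 0, 0, 0, 0, -66, 0, 0, 0, 0, 0, -68, 0, 0, 0, 0, 0, -69, 0, 0, 0, 0, 0, -70, 0, 0, 0, 0, 0, -70, 0, 0, 0, 0, 0, -70, 0, 0, 0, 0, 0]

```text
time_s: 17.6
position: [0.552, 0.1558, 0.1485]
tcp_rot: [[0.817, 0.374, 0.438], [-0.037, -0.725, 0.688], [0.575, -0.578, -0.579]]
force: [2.0, 0.1, 0.5]
opening: 0.226
```

```bash
python3 st.py
python3 - <<'E'
from h import *
for i in range(2): bot.capture('wrist'); exec(open('st.py').read())
E
```

```text
t 17.6 depth 87.6 lat [-0.2 -0.2] [-0.06  0.03  0.14] Faxial 1.9 F [2.   0.12 0.46] M [ 0.48  -0.01   0.237]
t 17.65 depth 87.6 lat [-0.2 -0.2] [-0.06  0.03  0.14] Faxial 2.12 F [2.48 0.4  0.18] M [ 0.524 -0.052  0.289]
t 17.7 depth 87.7 lat [-0.2 -0.2] [-0.05  0.03  0.13] Faxial 1.29 F [ 1.6  -0.17 -0.04] M [ 0.5   -0.051  0.307]
```

Same depth and force as before, so the base hasn't moved. Up, then down a third time.

Call:
jog_arm:
  motion: [6, 0, 0, 0, 0, 0, 18, 0, 0, 0, 0, 0, 32, 0, 0, 0, 0, 0, 46, 0, 0, 0, 0, 0, 60, 0, 0, 0, 0, 0, 70, 0, 0, 0, 0, 0, 70, 0, 0, 0, 0, 0, 70, 0, 0, 0, 0, 0]

```text
time_s: 18.7
position: [0.6082, 0.1529, 0.1881]
tcp_rot: [[0.819, 0.372, 0.438], [-0.038, -0.726, 0.687], [0.573, -0.579, -0.58]]
force: [-0.2, 0.4, -1.2]
opening: 0.228
```

```bash
python3 st.py
```

```text
t 18.7 depth 18.8 lat [-0.5 -0. ] [-0.01  0.1   0.05] Faxial -0.9 F [-0.25  0.4  -1.2 ] M [ 0.641  0.258 -0.014]
```

Call:
jog_arm:
  motion: [-12, 0, 0, 0, 0, 0, -26, 0, 0, 0, 0, 0, -40, 0, 0, 0, 0, 0, -52, 0, 0, 0, 0, 0, -60, 0, 0, 0, 0, 0, -64, 0, 0, 0, 0, 0, -66, 0, 0, 0, 0, 0, -68, 0, 0, 0, 0, 0, -69, 0, 0, 0, 0, 0, -70, 0, 0, 0, 0, 0, -70, 0, 0, 0, 0, 0, -70, 0, 0, 0, 0, 0]

```text
time_s: 20.2
position: [0.552, 0.1558, 0.1485]
tcp_rot: [[0.817, 0.374, 0.438], [-0.037, -0.725, 0.688], [0.575, -0.578, -0.579]]
force: [2.0, -0.5, 0.0]
opening: 0.225
```

```bash
python3 st.py
python3 - <<'E'
from h import *
for i in range(2): bot.capture('wrist'); exec(open('st.py').read())
E
```

```text
t 20.2 depth 87.6 lat [-0.2 -0.2] [-0.05  0.03  0.14] Faxial 1.69 F [ 2.02 -0.45  0.03] M [ 0.419 -0.046  0.277]
t 20.25 depth 87.7 lat [-0.2 -0.2] [-0.05  0.03  0.13] Faxial 2.67 F [2.89 0.68 0.57] M [ 0.543 -0.018  0.264]
t 20.3 depth 87.7 lat [-0.2 -0.2] [-0.05  0.04  0.13] Faxial 1.17 F [ 1.11 -0.47  0.43] M [ 0.53  -0.095  0.244]
```

The third press matches the other two. Drawing up past 18 mm with a short pause there, then fully out to about 110 mm clear.

Call:
jog_arm:
  motion: [6, 0, 0, 0, 0, 0, 18, 0, 0, 0, 0, 0, 32, 0, 0, 0, 0, 0, 46, 0, 0, 0, 0, 0, 60, 0, 0, 0, 0, 0, 70, 0, 0, 0, 0, 0, 70, 0, 0, 0, 0, 0, 82, 0, 0, 0, 0, 0, 100, 0, 0, 0, 0, 0, 125, 0, 0, 0, 0, 0, 155, 0, 0, 0, 0, 0, 180, 0, 0, 0, 0, 0, 198, 0, 0, 0, 0, 0, 198, 0, 0, 0, 0, 0, 198, 0, 0, 0, 0, 0]

```text
time_s: 22.18
position: [0.7125, 0.1481, 0.2609]
tcp_rot: [[0.819, 0.371, 0.437], [-0.038, -0.726, 0.687], [0.572, -0.579, -0.581]]
force: [-0.8, -0.3, -1.5]
opening: 0.225
```

```bash
python3 st.py
python3 - <<'E'
from kin import *
from h import *
s=bot.read_state()
x=np.array([.9715,.2369,0]);x/=np.linalg.norm(x); R=np.stack([x,[0,0,-1],np.cross(x,[0,0,-1])],1)
p=np.array([.5608,-.1673,.2555]); print(R.round(3),rel(s,p,R)); sh,rv=rel(s,p,R)
q=np.array(s['joint_positions']);R0=s['tcp_rot']
for k in range(1,13):
    pk=s['position']+R0@(sh/1000*k/12); Rk=R0@Ro.from_rotvec(np.deg2rad(rv*k/12)).as_matrix()
    q,e=ik(pk,Rk,q); print(k,q.round(0),round(e,5),'tip',(pk+Rk@[TIPX,.003,0]).round(3))
im,d=bot.capture('wrist'); save('w9',im)
E
```

```text
t 22.175 depth -108.5 lat [-0.4 -0. ] [-0.    0.15  0.  ] Faxial -1.48 F [-0.77 -0.34 -1.51] M [ 0.646  0.3   -0.045]
[[ 0.972  0.    -0.237]
 [ 0.237  0.     0.972]
 [ 0.    -1.     0.   ]] (array([-115.5,  175.7, -279.8]), array([ 48.32, -28.77,  26.77]))
1 [ 18.  39.  79. -57.  65. -30.] 0.0 tip [0.578 0.125 0.183]
2 [ 15.  36.  83. -53.  60. -36.] 0.0 tip [0.561 0.098 0.189]
3 [ 11.  34.  86. -49.  56. -43.] 0.0 tip [0.545 0.07  0.196]
4 [  7.  31.  88. -43.  52. -52.] 0.0 tip [0.529 0.042 0.203]
5 [  3.  29.  90. -37.  49. -62.] 0.0 tip [0.514 0.013 0.209]
6 [ -1.  27.  91. -30.  48. -73.] 0.0 tip [ 0.499 -0.016  0.216]
7 [ -6.  26.  92. -23.  48. -84.] 0.0 tip [ 0.484 -0.046  0.223]
8 [-11.  25.  92. -16.  50. -96.] 0.0 tip [ 0.47  -0.076  0.229]
9 [ -15.   25.   92.  -10.   53. -106.] 0.0 tip [ 0.457 -0.107  0.235]
10 [ -20.   25.   91.   -6.   57. -116.] 0.0 tip [ 0.444 -0.138  0.241]
11 [ -24.   25.   89.   -2.   61. -124.] 0.0 tip [ 0.432 -0.17   0.247]
12 [ -28.   26.   87.   -0.   66. -131.] 0.0 tip [ 0.42  -0.201  0.253]
```

View pics/w9.png

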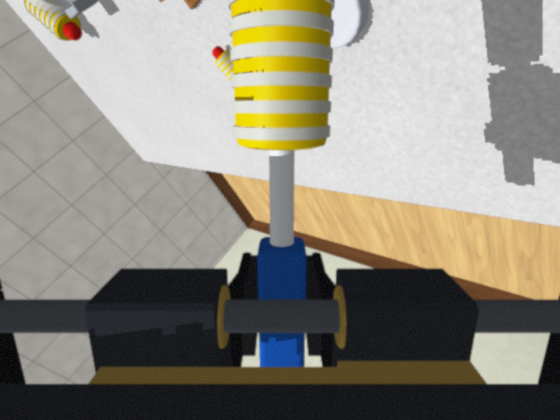

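The brush is out of the jar and unshifted in the grip. Heading back above the rest along the same path.

Call:
jog_arm:
  motion: [-9.6, 14.6, -23.3, 4.03, -2.4, 2.23, -19.2, 29.3, -46.6, 8.05, -4.8, 4.46, -28.9, 43.9, -70, 12.08, -7.19, 6.69, -38.5, 58.6, -93.3, 16.11, -9.59, 8.92, -48.1, 73.2, -116.6, 20.13, -11.99, 11.15, -57.8, 87.8, -139.9, 24.16, -14.38, 13.38, -67.4, 102.5, -163.2, 28.19, -16.78, 15.62, -77, 117.1, -186.5, 32.21, -19.18, 17.85, -86.6, 131.8, -209.8, 36.24, -21.58, 20.08, -96.2, 146.4, -233.2, 40.27, -23.97, 22.31, -105.9, 161, -256.5, 44.29, -26.37, 24.54, -115.5, 175.7, -279.8, 48.32, -28.77, 26.77, -115.5, 175.7, -279.8, 48.32, -28.77, 26.77, -115.5, 175.7, -279.8, 48.32, -28.77, 26.77, -115.5, 175.7, -279.8, 48.32, -28.77, 26.77]

```text
time_s: 24.1
position: [0.5616, -0.1656, 0.2558]
tcp_rot: [[0.971, 0.001, -0.239], [0.239, 0.001, 0.971], [0.001, -1.0, 0.0]]
force: [0.1, -0.0, -0.7]
opening: 0.224
```

```bash
cat > st2.py <<'E'
from kin import *
from h import *
s=bot.read_state()
x=np.array([.9715,.2369,0]);x/=np.linalg.norm(x); R=np.stack([x,[0,0,-1],np.cross(x,[0,0,-1])],1)
print(s['time_s'],s['position'],'to grasp pose',rel(s,np.array([.5608,-.1673,.0425]),R),s['force'].round(2))
E
python3 st2.py
python3 - <<'E'
from h import *
im,d=bot.capture('wrist'); save('w10',im)
E
```

```text
24.1 [ 0.56162732 -0.16562553  0.25583348] to grasp pose (array([ -1.5, 213.3,  -1.5]), array([-0.02,  0.12,  0.08])) [ 0.07 -0.04 -0.69]
```

View pics/w10.png

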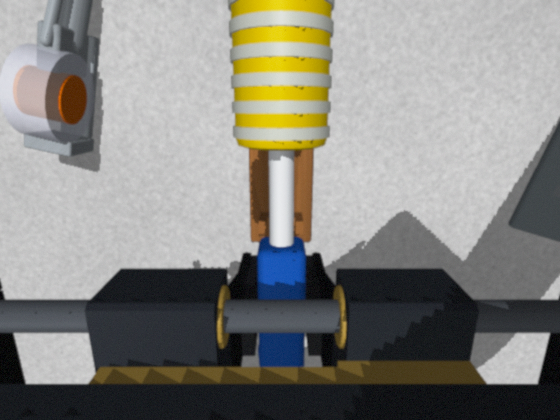

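Descending to 50 mm above with the small corrections, then re-checking.

Call:
jog_arm:
  motion: [-1, 40, -1.5, 0, 0.1, 0, -1.5, 80, -1.5, 0, 0.1, 0, -1.5, 120, -1.5, 0, 0.1, 0, -1.5, 150, -1.5, 0, 0.1, 0, -1.5, 170, -1.5, 0, 0.1, 0, -1.5, 170, -1.5, 0, 0.1, 0, -1.5, 170, -1.5, 0, 0.1, 0, -1.5, 170, -1.5, 0, 0.1, 0]

```text
time_s: 25.15
position: [0.5621, -0.1691, 0.0874]
tcp_rot: [[0.972, 0.005, -0.236], [0.236, -0.001, 0.972], [0.004, -1.0, -0.002]]
force: [0.4, 0.6, -0.7]
opening: 0.225
```

```bash
python3 st2.py
```

```text
25.15 [ 0.56214595 -0.16907349  0.08735291] to grasp pose (array([-1.1, 44.8,  2.1]), array([ 0.11, -0.05,  0.24])) [ 0.43  0.59 -0.74]
```

Call:
jog_arm:
  motion: [-1, 15, 1.5, 0, 0, 0.2, -1, 25, 1.5, 0, 0, 0.2, -1, 33, 1.5, 0, 0, 0.2, -1, 33, 1.5, 0, 0, 0.2, -1, 33, 1.5, 0, 0, 0.2]

```text
time_s: 25.78
position: [0.5601, -0.1678, 0.053]
tcp_rot: [[0.972, -0.001, -0.235], [0.235, -0.001, 0.972], [-0.001, -1.0, -0.0]]
force: [0.9, 0.3, -0.1]
opening: 0.228
```

```bash
python3 st2.py
```

```text
25.775 [ 0.5601439  -0.16784832  0.0530009 ] to grasp pose (array([ 0.8, 10.5,  0.4]), array([ 0.02, -0.09, -0.06])) [ 0.87  0.33 -0.09]
```

Call:
jog_arm:
  motion: [0.8, 3, 0.3, 0, 0, 0, 0.8, 6, 0.3, 0, 0, 0, 0.8, 8, 0.3, 0, 0, 0, 0.8, 9.5, 0.3, 0, 0, 0, 0.8, 9.5, 0.3, 0, 0, 0, 0.8, 9.5, 0.3, 0, 0, 0]

```text
time_s: 26.52
position: [0.5607, -0.1672, 0.0436]
tcp_rot: [[0.972, -0.001, -0.236], [0.236, -0.001, 0.972], [-0.001, -1.0, -0.0]]
force: [-0.5, 0.4, -1.7]
opening: 0.225
```

```bash
python3 st2.py
python3 - <<'E'
from h import *
im,d=bot.capture('wrist'); save('w11',im)
E
```

```text
26.525 [ 0.56072646 -0.16724812  0.0435705 ] to grasp pose (array([ 0.1,  1.1, -0.1]), array([ 0.01, -0.08, -0.07])) [-0.5   0.4  -1.75]
```

View pics/w11.png

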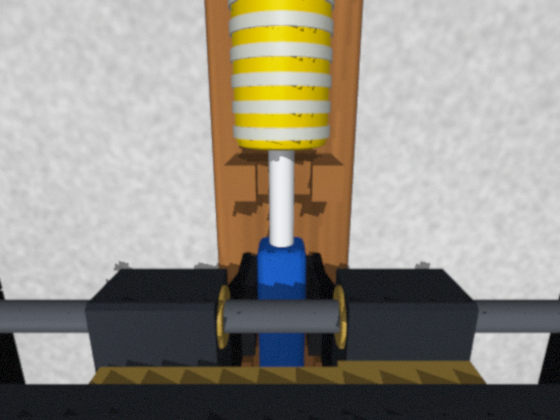

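The view matches the pick-up picture w4: stem in the notch at (281,180), pose within 0.1 mm laterally and 1.1 mm high. Lowering the last millimetre, then releasing.

Call:
jog_arm:
  motion: [0, 0.5, 0, 0, 0, 0, 0, 1, 0, 0, 0, 0, 0, 1, 0, 0, 0, 0]

```text
time_s: 26.95
position: [0.5607, -0.1672, 0.0425]
tcp_rot: [[0.972, -0.001, -0.236], [0.236, -0.001, 0.972], [-0.001, -1.0, -0.0]]
force: [-0.6, -0.1, -0.5]
opening: 0.223
```

```bash
python3 st2.py
```

```text
26.95 [ 0.56073935 -0.16724668  0.04254393] to grasp pose (array([ 0. ,  0. , -0.1]), array([ 0.01, -0.08, -0.07])) [-0.58 -0.13 -0.54]
```

Call:
jog_arm:
  motion: [0, 0, 0, 0, 0, 0, 0, 0, 0, 0, 0, 0, 0, 0, 0, 0, 0, 0, 0, 0, 0, 0, 0, 0, 0, 0, 0, 0, 0, 0, 0, 0, 0, 0, 0, 0, 0, 0, 0, 0, 0, 0, 0, 0, 0, 0, 0, 0]
  gripper: 1

```text
time_s: 27.95
position: [0.5607, -0.1672, 0.0425]
tcp_rot: [[0.972, -0.001, -0.236], [0.236, -0.001, 0.972], [-0.001, -1.0, -0.0]]
force: [-0.7, 0.4, -0.5]
opening: 0.976
```

```bash
python3 st2.py
python3 - <<'E'
from h import *
im,d=bot.capture('wrist'); save('w12',im)
E
```

```text
27.95 [ 0.56072668 -0.16723505  0.04254964] to grasp pose (array([ 0.1,  0. , -0.1]), array([ 0.01, -0.08, -0.07])) [-0.75  0.42 -0.54]
```

View pics/w12.png

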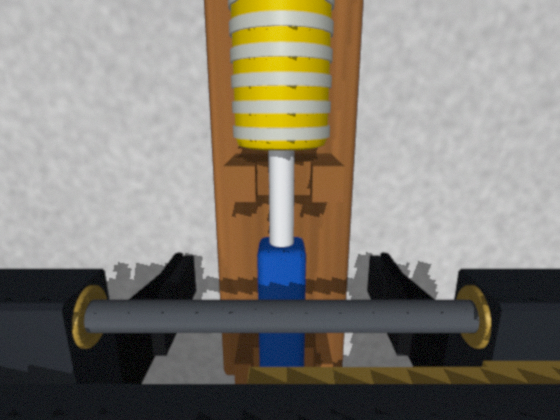

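Released: the jaws are open on both sides and the brush stayed put in its notches. Retreating straight up.

Call:
jog_arm:
  motion: [0, -10, 0, 0, 0, 0, 0, -30, 0, 0, 0, 0, 0, -65, 0, 0, 0, 0, 0, -110, 0, 0, 0, 0, 0, -155, 0, 0, 0, 0, 14, -201, 0, 0, 0, 0, 14, -201, 0, 0, 0, 0, 14, -201, 0, 0, 0, 0]

```text
time_s: 29.0
position: [0.5738, -0.1635, 0.2436]
tcp_rot: [[0.972, -0.002, -0.236], [0.236, -0.0, 0.972], [-0.002, -1.0, 0.0]]
force: [-1.0, 0.3, -0.0]
opening: 0.999
```

Run:
```python
from h import *
s=bot.read_state(); im,d=bot.capture('wrist'); T=wristT(s); save('w13',im)
K=np.array(bot.get_calibration('wrist')['mtx'])
v,u=np.mgrid[:420,:560]; X=np.stack([(u-K[0,2])/K[0,0]*d,-(v-K[1,2])/K[1,1]*d,-d],-1)@T[:3,:3].T+T[:3,3]
h=cv2.cvtColor(im,cv2.COLOR_RGB2HSV)
mb=(cv2.inRange(h,(108,150,60),(128,255,255))>0)&(v<245)&(d>0)
p=X[mb]; top=p[p[:,2]>.045]; print(np.percentile(p[:,2],[5,50,95]).round(4),cv2.minAreaRect((top[:,:2]*1000).astype(np.float32)))
print('tape etc; t',s['time_s'],s['opening'])
a,_=bot.capture('scene'); save('sc13',a); print(np.polyfit(top[:,0],top[:,2],1)[0])
```

```text
[0.0493 0.0508 0.052 ] ((575.8172607421875, -162.78228759765625), (78.3019027709961, 18.690711975097656), 13.839158058166504)
tape etc; t 29.0 0.9987198708359115
0.0011918086107237514
```

View pics/w13.png

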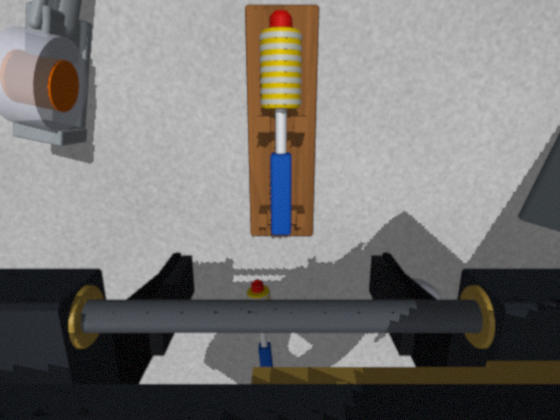

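View pics/sc13.png

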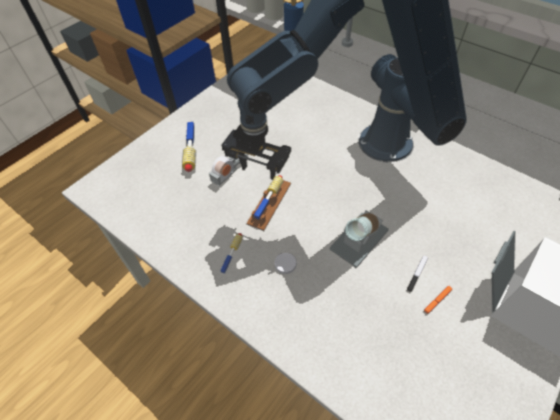

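The brush lies at (575.8,−162.8) mm and 13.8° yaw, against (575.9,−163.2) mm and 13.8° before, and it is level. In the scene view the look-alikes, tape gun, cap, marker and highlighter are at their original pixels. Handing in.

```bash
python3 -c "
from rig import bot
print(bot.hand_in())"
```

```text
the job is handed in; nothing more can be done
None
```

The job is handed in at about 29 s, well under the 67 s limit. I scrubbed the jar with three full strokes of the middle-sized brush, then laid it back in its rest, let go and moved clear.

- **Strokes:** I felt the base at about 84 mm below the mouth. Each of the three strokes pressed it with roughly 2–3 N, reaching 88 mm with about 4 mm of tip give. Each time I drew up until the tip was about 19 mm inside, which leaves only about 4 mm of the bristle head in the jar. Depth and force repeated, so the base did not move.
- **Brush returned:** its handle centre is within 0.5 mm of where it lay, with yaw within 0.1° and the same height, and it lies level. It did not slip in the grip at any check.
- **Other things:** the look-alike brushes, cap, tape gun, marker and highlighter show at their original places in the last scene picture. I compared them by eye and did not measure them.
- **What disagreed:** the depth image put the head and tip about 7 mm longer than described, but only near the picture's edge, and a closer view agreed with the description where the head begins. Single force readings were noisy by about 0.7 N, so I took contact from repeated readings.

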